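# Open the bench-top incubator

## Task

I am about to load my culture dishes: take the white incubator by its blue handle and swing its door wide open, about square to its front, then let go and leave it standing open. Keep the grey cooler beside it shut, and do not disturb the spray bottle or the stack of dishes.

Things in the scene. Friction and masses are not known exactly. Their poses are not given: they have to be found in the camera images.
- incubator: The white bench-top incubator, a box 240 mm deep, 200 wide, 250 tall, fixed to the bench, left or right of the grey cooler (same size and build, black handle; at least 80 mm between them). Origin: centre of its underside. x points from its front to its back, y to its left side, z up; its front, with the door, looks roughly towards the robot. Nothing stands on it.
- incubator_handle: Blue upright round bar on the incubator's door, 14 mm thick, 115 tall, upper end free. Origin on its axis at the place to grip, 222 mm above the bench, 22 under the bar's top, 28 under the door's top. x points to the door face, 45 mm away; y along the door to its hinge; z up; it turns with the door. Two 10 mm posts, 35 and 83 mm under the origin, join bar and door.
- incubator_hinge (a point): A point on the upright hinge axis of the incubator's door, at the front left edge of door and box, at the height of the handle's origin; in the handle's frame it always lies 45 mm along x and 165 mm along y. The door is 200 mm wide, 30 thick, 228 tall, its lower edge 22 mm above the bench.
- incubator_door (a joint): Opening angle of the incubator's door, rad: 0 shut, 1.57 square to the front, stop at 1.9. Opening swings the handle towards the robot and to its left, clockwise seen from above. It starts shut or up to 0.15 ajar. No latch or spring: 1 to 3 N at the handle moves it, and it stays where it is left.
- cooler_door (a joint): Opening angle of the grey cooler's door, rad: 0 shut, as at the start; hinged on the same side as the incubator's and just as free to move.
- spray_bottle: Bystander: loose pale clear spray bottle with a white head, 66 mm across, 200 mm tall, standing on the bench to the left of both boxes. Origin at the centre of its underside, z up.
- dish_stack: Bystander: loose low stack of clear round culture dishes, 90 mm across, 30 mm tall, on the bench to the right of both boxes. Origin at the centre of its underside, z up.

How it is judged:
By the outcome, as a careful person would: the job done as asked, in the order asked, and still so for the second after the job is handed in, with the robot touching nothing.
It also fails if it takes over 38 s, if anything falls off the work surface, if the arm or the gripper's body presses on something with over 40 N, if the wrist force passes 120 N, or if a joint passes its speed limit or range.

## Robot

A 6-joint arm with a two-finger parallel gripper is mounted at the origin on the work surface. World frame = base frame: x ahead of the robot, y to its left, z up, the work surface at z = 0. Lengths are in m, angles in degrees, forces in N, time in s.
With the tool pointing down it reaches from about 0.4 to 0.825 m from the base axis. Payload 7 kg.
Tool frame: the origin (TCP) lies at the centre of the arm's flange, where the gripper is bolted on; the fingertips stand 178 mm ahead of it and the grasp point (between the pads) lies 159 mm ahead of it (tip_reach is the distance from the TCP to the fingertips, in m); z points along the fingers, y is the line along which they close (so a half turn about z gives the same grasp; the last joint's range is limited). The gripper opens to 88 mm and grips with 3 to 60 N. Pads are 19 mm wide; open, the fingers measure 130 mm over their backs; the gripper's body (78 mm by 193 mm) begins 47 mm behind the grasp point.
Start: joints at [81.423, 20.546, 0.682, 0, -70.136, -16.507], TCP at [0.286, 0.611, 0.405] pointing down, gripper open.
Joint ranges: [-176.03, 176.03], [-82.01, 121.73], [-58.28, 71.71], [-173.87, 95.51], [-174.79, -0.11], [-173.66, 173.66]. Speed limits (degrees/s): [136.94, 136.94, 172.46, 180, 180, 180].

## Interface

Orientations are given as [roll, pitch, yaw] about the fixed x, y, z axes, in that order (R = Rz(yaw) Ry(pitch) Rx(roll)).
In Python, from plant import * gives the robot as it stands.
- The arm moves only by the shell command python3 -m handwheel 'ROWS'. ROWS is JSON, a list of rows, each a list of 7 numbers: the opening, from -1 (shut) to 1 (fully open), then the shift along the tool's x, y, z as a fraction of full scale, then the turn, a rotation vector about the tool's x, y, z as a fraction of full scale. A call has 1 to 5 rows; each row shifts and turns the commanded pose from where the row before left it, along the tool's axes as they then stand; what a row does not reach is not made up. Full scale, the value 1, is 0.025 m for a shift and 6 degrees for a turn. A row lasts 1/8 s, in which the tool goes at most 62.5 mm and 10.7 degrees, less where a joint would pass 70% of its speed; a pose out of reach is approached as far as the arm can. A call with a number of a shift or a turn outside -1 to 1 is refused whole. A call with a gripper value outside its range is refused whole. The fingers move at their own pace and stop on an object; the grip force is fixed at half the most. Time passes only in rows, so rows that do not move let the fingers close. It gives the time, the measured TCP pose, the force, the opening and the grip force at its end, in the units of the state.
- get_obs(): the state, without advancing time (a new reading comes with each control period).
- snapshot(name): name is "scene" or "top"; returns a dict with "color" (420x560x3 uint8, red, green, blue), "fx", "fy", "cx", "cy" (pixels), "k1" (the pictures are not rectified: a ray, as slopes to the right and down, at radius r is drawn at 1 + k1 r^2 times it, then the intrinsics apply), "R" (3x3) and "t" (3): a world point X has camera coordinates R X + t. Camera axes: x right, y down, z forward; pixel columns grow to the right and rows downward; lengths in m; the calibration is good to about 2 mm. A picture is of the moment at which its call begins. There is no depth.
- close_job(): hands the job in; it is judged then, once.
The state is a dict: "clock": time; "joint_pos": joint angles; "qvel": joint speeds; "tau": joint torques, N m; "tool_pos": TCP position; "orientation": TCP orientation; "force": force on the tool from outside, world axes, zero at the start; "moment": the same for the moment, N m; "opening": finger opening in m; "gripper_force": force on a finger pad.
Only numpy, scipy, OpenCV 4.12 (cv2) and the standard library are available. Lean on these libraries where they do the work, as an engineer would, in place of code of your own. Each camera call takes 0.05 s, during which the arm holds its last target. There are 200 camera calls.

## Working session

There is one attempt and no reset: what is moved stays moved. The work goes in short steps, Python scripts to look and compute and a shell command to move; the robot and the scene stay as the last step left them, time stands still between calls to the robot, and variables do not carry over. Pictures are saved under pics/ and viewed, at most 10 in all, crops included, and the job is handed in when it is done.

```bash
ls; mkdir -p pics
python3 - <<'E'
from plant import *
import cv2
for n in("scene","top"):
    s=snapshot(n); cv2.imwrite(f"pics/{n}0.png",s["color"][:,:,::-1]); print(n,{k:v for k,v in s.items() if k!="color"})
o=get_obs();print(o)
E
```

```text
pics
scene {'fx': 403.10530433805826, 'fy': 403.10530433805826, 'cx': 285.50829653434863, 'cy': 207.53890558837614, 'k1': -0.05019685964862333, 'R': array([[ 0.20622519, -0.97848569, -0.00607614],
       [-0.92953662, -0.19396138, -0.31359314],
       [ 0.30566787,  0.0703188 , -0.949538  ]]), 't': array([-0.13719769,  0.61876423,  1.19216472])}
top {'fx': 433.13633389731865, 'fy': 433.13633389731865, 'cx': 282.15470751280884, 'cy': 207.18444574692376, 'k1': -0.13187436607431177, 'R': array([[-0.01095715, -0.99980561,  0.01639144],
       [-0.99610287,  0.00947895, -0.0876882 ],
       [ 0.08751578, -0.01728837, -0.9960131 ]]), 't': array([-0.00240542,  0.65500154,  1.22549   ])}
{'clock': 0.1, 'joint_pos': array([ 8.14231875e+01,  2.05866507e+01,  6.39489409e-01, -1.59068079e-02,
       -7.01357861e+01, -1.65072116e+01]), 'qvel': array([ 0.05138574, -0.14279358,  0.13938225, -0.04485162, -0.0024183 ,
        0.04940257]), 'tau': array([-2.51758735e-03, -5.84165597e+01,  2.93752170e+01,  7.01573029e+00,
        1.01383415e-02, -3.96542362e-05]), 'tool_pos': array([0.28609638, 0.6111846 , 0.40383316]), 'orientation': array([ 1.79916222e+02, -9.23230814e-03, -2.50894331e+01]), 'force': array([-0.42390997,  0.22317151,  0.07614303]), 'moment': array([ 0.01322377,  0.00525674, -0.03161208]), 'gripper_force': 0.0, 'opening': 0.08756934263126248}
```

View pics/scene0.png

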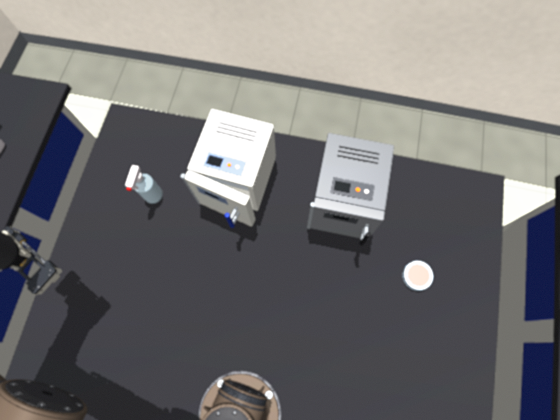

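View pics/top0.png

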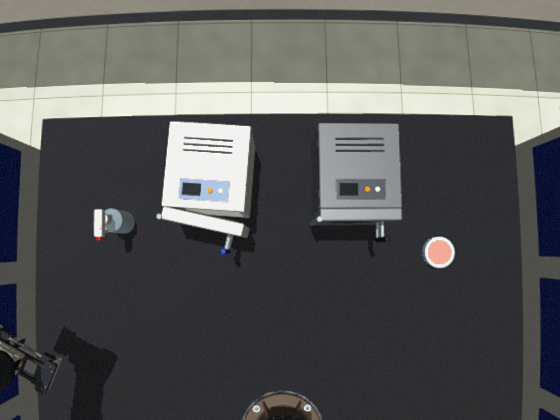

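The incubator is the left box. Its blue handle is at about (225,251) in top and (231,217) in scene, and the door is slightly ajar, with the hinge knob at about (159,216) in top. The cooler is on the right and shut, the bottle is at (115,222) and the dishes at (440,252). Next I'll turn these pixels into positions.

```bash
cat > h.py <<'E'
from plant import *
import numpy as np, cv2
def ray(s,uv):
    K=np.array([[s["fx"],0,s["cx"]],[0,s["fy"],s["cy"]],[0,0,1]])
    p=cv2.undistortPoints(np.array([[uv]],float),K,np.array([s["k1"],0,0,0]))[0,0]
    R=np.array(s["R"]);return -R.T@s["t"],R.T@np.array([p[0],p[1],1])
def onz(s,uv,z):
    c,d=ray(s,uv);return c+d*(z-c[2])/d[2]
def tri(a,ua,b,ub):
    c1,d1=ray(a,ua);c2,d2=ray(b,ub);d1/=np.linalg.norm(d1);d2/=np.linalg.norm(d2)
    l=np.linalg.lstsq(np.c_[d1,-d2],c2-c1,rcond=None)[0]
    p,q=c1+l[0]*d1,c2+l[1]*d2;return (p+q)/2,np.linalg.norm(p-q)
def blue(s,lo=(150,200)):
    h=cv2.cvtColor(s["color"],cv2.COLOR_RGB2HSV);return cv2.inRange(h,(112,150,60),(128,255,255))
E
python3 - <<'E'
from h import *
S,T=snapshot("scene"),snapshot("top")
for s in(S,T):
    m=blue(s);n,l,st,c=cv2.connectedComponentsWithStats(m)
    for i in range(1,n):
        if st[i,4]>8 and 180<c[i][0]<300: print(st[i],c[i].round(1))
for p in [(225,251),(226,250)]: print("handle top",onz(T,p,.244))
for n,p,z in [("hinge knob",(159,216),.25),("doorBL",(163,208),.25),("doorFL",(161,217),.25),("doorFR",(246,236),.25),("doorBR",(250,226),.25),("boxBL",(170,122),.25),("boxBR",(251,126),.25),("boxFL",(164,207),.25),("boxFR",(248,216),.25),("bottle",(116,222),.15),("cool knob",(319,219),.25),("cool handle",(380,239),.244)]: print(n,onz(T,p,z).round(3))
t=[cv2.resize(T["color"][195:265,145:265],None,fx=5,fy=5,interpolation=cv2.INTER_CUBIC),cv2.resize(S["color"][165:235,170:290],None,fx=5,fy=5,interpolation=cv2.INTER_CUBIC)]
im=np.vstack(t)[:, :,::-1];cv2.imwrite("pics/c1.png",cv2.resize(im,None,fx=.85,fy=.85))
E
```

```text
[224 213  10  15  55] [228.6 220. ]
[220 249   7   6  30] [222.7 251.3]
handle top [0.53267763 0.13177471 0.244     ]
handle top [0.53503352 0.12938216 0.244     ]
hinge knob [0.617 0.29  0.25 ]
doorBL [0.636 0.28  0.25 ]
doorFL [0.615 0.285 0.25 ]
doorFR [0.568 0.081 0.25 ]
doorBR [0.591 0.072 0.25 ]
boxBL [0.848 0.267 0.25 ]
boxBR [0.835 0.068 0.25 ]
boxFL [0.639 0.278 0.25 ]
boxFR [0.615 0.076 0.25 ]
bottle [0.609 0.433 0.15 ]
cool knob [ 0.606 -0.093  0.25 ]
cool handle [ 0.557 -0.24   0.244]
```

View pics/c1.png

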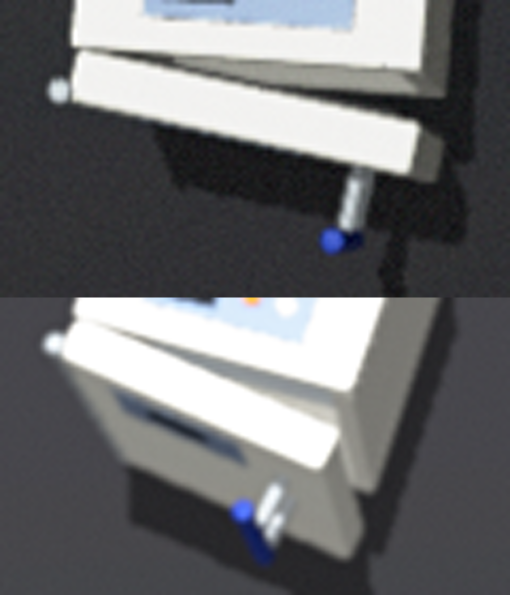

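The crop puts the bar's top at top (223.1,251.5) and scene (227.2,214.9). The hinge knob is at top (158.9,216.4) and scene (182.9,176.1). The door is clearly ajar by several degrees. Now I'll triangulate and check against the given sizes.

```bash
cat >> h.py <<'E'
from scipy.spatial.transform import Rotation as Ro
def go(target,yaw):
    "tool-frame shift (in full scales) and turn from now to TCP target pointing down at yaw"
    o=get_obs();R=Ro.from_euler("xyz",o["orientation"],degrees=True);G=Ro.from_euler("xyz",[180,0,yaw],degrees=True)
    print("shift/0.025",(R.inv().apply(np.array(target)-o["tool_pos"])/.025).round(2),"turn/6",(np.degrees((R.inv()*G).as_rotvec())/6).round(2))
E
python3 - <<'E'
from h import *
S,T=snapshot("scene"),snapshot("top")
H,e=tri(S,(227.2,214.9),T,(223.1,251.5));print("bar top",H.round(4),e)
K,e2=tri(S,(182.9,176.1),T,(158.9,216.4));print("knob",K.round(4),e2)
print("bar on .244:",onz(T,(223.1,251.5),.244),onz(S,(227.2,214.9),.244))
print("dist",np.linalg.norm((H-K)[:2]),"want .171")
d=(K-H)[:2];phi=np.arctan2(d[1],d[0])-np.arctan2(.165,.045);print("handle x dir deg",np.degrees(phi))
b=np.array([onz(T,p,.25)[:2] for p in[(170,122),(164,207),(251,126),(248,216)]]);print("box x dirs",[np.degrees(np.arctan2(*(b[i]-b[i+1])[::-1])) for i in(0,2)])
f=onz(T,(161,217),.25)-onz(T,(246,236),.25);print("door len",np.linalg.norm(f),"x dir",np.degrees(np.arctan2(f[1],f[0]))-90)
go([.45,.3,.46],-13)
E
```

```text
bar top [0.5313 0.1365 0.2481] 0.0014398544492603407
knob [0.6153 0.2884 0.2591] 0.001665298413432492
bar on .244: [0.53152487 0.13631113 0.244     ] [0.53225638 0.13809985 0.244     ]
dist 0.17354634140685238 want .171
handle x dir deg -13.677017645061781
box x dirs [np.float64(-2.9128455265260116), np.float64(-2.0384077015803657)]
door len 0.20906985910002382 x dir -12.965379110925568
shift/0.025 [11.21  8.5  -2.22] turn/6 [ 0.01 -0.   -2.01]
```

The checks agree: the bar-to-hinge distance is 173 mm (171 expected), the heights fit, and the door heading is about -13°. I'll lift first, then move across.

```bash
python3 -m handwheel '[[1,0,0,-0.9,0,0,0],[1,0,0,-0.9,0,0,0],[1,0.8,0.6,-0.8,0,0,0],[1,1,0.8,0,0,0,0],[1,1,0.8,0,0,0,0]]'
python3 -m handwheel '[[1,1,0.8,0,0,0,0],[1,1,0.8,0,0,0,0],[1,1,0.8,0,0,0,0],[1,1,0.8,0,0,0,0],[1,1,0.7,0,0,0,0]]'
python3 -m handwheel '[[1,1,0.8,0,0,0,0],[1,1,0.7,0,0,0,0],[1,1,0.8,0,0,0,0],[1,1,0.7,0,0,0,0],[1,1,0.8,0,0,0,0]]'
python3 -m handwheel '[[1,1,0.7,0,0,0,0],[1,1,0.8,0,0,0,-0.7],[1,0,0,0,0,0,-0.7],[1,0,0,0,0,0,-0.6],[1,0,0,0,0,0,0]]'
python3 -c "
from h import *
go([.5315,.1365,.47],-13)"
```

```text
clock: 0.92
tool_pos: [0.3268, 0.5301, 0.4702]
orientation: [-180.0, 0.0, -25.1]
force: [0.5, 1.3, 0.6]
opening: 0.0873
gripper_force: 0.0
clock: 1.55
tool_pos: [0.3987, 0.3884, 0.4699]
orientation: [-180.0, 0.0, -25.1]
force: [0.7, 0.8, 1.1]
opening: 0.0874
gripper_force: 0.0
clock: 2.17
tool_pos: [0.4714, 0.2495, 0.4698]
orientation: [-180.0, -0.0, -25.1]
force: [0.5, 0.2, -0.9]
opening: 0.0875
gripper_force: 0.0
clock: 2.8
tool_pos: [0.5003, 0.1953, 0.4698]
orientation: [-180.0, -0.0, -13.1]
force: [-0.4, -0.2, -0.6]
opening: 0.0877
gripper_force: 0.0
shift/0.025 [ 1.75  2.01 -0.01] turn/6 [-0.   -0.   -0.02]
```

```bash
python3 -m handwheel '[[1,0.9,1,0,0,0,0],[1,0.85,1,0,0,0,0],[1,0,0,0.8,0,0,0],[1,0,0,0.8,0,0,0],[1,0,0,0,0,0,0]]'
python3 - <<'E'
from h import *
S,T=snapshot("scene"),snapshot("top")
im=np.vstack([cv2.resize(s["color"][a:a+80,b:b+160],None,fx=3.5,fy=3.5) for s,a,b in((T,190,150),(S,160,170))])
cv2.imwrite("pics/c2.png",im[:,:,::-1]); go([.5315,.1365,.381],-13)
E
```

```text
clock: 3.42
tool_pos: [0.5313, 0.1371, 0.4284]
orientation: [179.9, 0.1, -13.2]
force: [0.3, -0.7, 1.2]
opening: 0.0878
gripper_force: 0.0
shift/0.025 [-0.01  0.05  1.98] turn/6 [-0.   -0.01 -0.02]
```

View pics/c2.png

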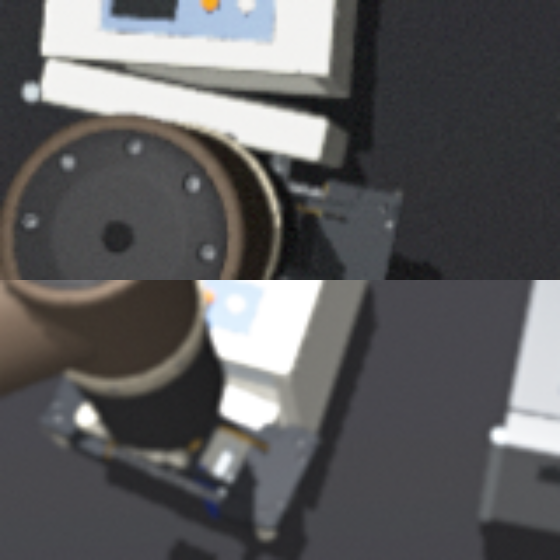

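The gripper stands over the bar, aligned along the door. In the scene half, blue is visible between the fingers around (210,500), and the door hasn't moved. Now I'll descend and close.

```bash
python3 -m handwheel '[[1,0,0,0.7,0,0,0],[1,0,0,0.7,0,0,0],[1,0,0,0.5,0,0,0],[1,0,0,0,0,0,0],[-1,0,0,0,0,0,0]]'
python3 -m handwheel '[[-1,0,0,0,0,0,0],[-1,0,0,0,0,0,0],[-1,0,0,0,0,0,0],[-1,0,0,0,0,0,0],[-1,0,0,0,0,0,0]]'
```

```text
clock: 4.15
tool_pos: [0.532, 0.1379, 0.383]
orientation: [-180.0, -0.1, -13.1]
force: [-0.3, 0.5, 0.7]
opening: 0.082
gripper_force: 0.0
clock: 4.78
tool_pos: [0.5318, 0.1377, 0.3822]
orientation: [180.0, 0.0, -13.1]
force: [0.4, 0.2, -0.1]
opening: 0.0332
gripper_force: 0.0
```

```bash
python3 -m handwheel '[[-1,0,0,0,0,0,0],[-1,0,0,0,0,0,0],[-1,0,0,0,0,0,0],[-1,0,0,0,0,0,0],[-1,0,0,0,0,0,0]]'
python3 - <<'E'
from h import *
# circular step in tool frame: hinge in tool frame at x=+.045,y=-.165; turn a clockwise (= + about tool z)
c=np.array([.045,-.165])
for a in(4,5,6):
    r=np.radians(a);R=np.array([[np.cos(r),-np.sin(r)],[np.sin(r),np.cos(r)]])
    print(a,a/6,(c-R@c)/.025)
E
```

```text
clock: 5.4
tool_pos: [0.5324, 0.1389, 0.3822]
orientation: [-179.8, -0.1, -13.1]
force: [3.7, 5.4, -3.2]
opening: 0.0135
gripper_force: 30.0
4 0.6666666666666666 [-0.45600802 -0.14163892]
5 0.8333333333333334 [-0.56837836 -0.18199533]
6 1.0 [-0.68002727 -0.22430672]
```

Gripped: 13.5 mm opening, 30 N. I'll swing in exact chord steps of 5° and watch the force.

```bash
python3 -m handwheel '[[-1,-0.57,-0.18,0,0,0,0.833],[-1,-0.57,-0.18,0,0,0,0.833],[-1,-0.57,-0.18,0,0,0,0.833],[-1,0,0,0,0,0,0]]'
python3 -c "
from h import *
o=get_obs();p=o['tool_pos'];K=np.array([.6153,.2884]);print(np.linalg.norm(p[:2]-K),o['force'],o['moment'])"
```

```text
clock: 5.9
tool_pos: [0.4957, 0.1656, 0.3822]
orientation: [-179.8, -0.0, -28.1]
force: [5.5, 7.2, -5.6]
opening: 0.0132
gripper_force: 30.0
0.17138604342869285 [ 5.52427332  7.2176002  -5.64315127] [ 2.2206975  -1.64562792 -0.05693415]
```

```bash
python3 -m handwheel '[[-1,-0.57,-0.2,0,0,0,0.833],[-1,-0.57,-0.2,0,0,0,0.833],[-1,-0.57,-0.2,0,0,0,0.833],[-1,-0.57,-0.2,0,0,0,0.833],[-1,-0.57,-0.2,0,0,0,0.833]]'
python3 -m handwheel '[[-1,-0.57,-0.18,0,0,0,0.833],[-1,-0.57,-0.18,0,0,0,0.833],[-1,-0.57,-0.18,0,0,0,0.833],[-1,-0.57,-0.18,0,0,0,0.833],[-1,0,0,0,0,0,0]]'
```

```text
clock: 6.52
tool_pos: [0.4551, 0.2274, 0.3822]
orientation: [-180.0, -0.0, -53.2]
force: [4.3, 0.1, -4.3]
opening: 0.0134
gripper_force: 30.0
clock: 7.15
tool_pos: [0.4433, 0.2861, 0.3822]
orientation: [-179.9, 0.0, -73.0]
force: [7.0, 1.7, -1.9]
opening: 0.0128
gripper_force: 30.0
```

```bash
python3 -m handwheel '[[-1,-0.57,-0.2,0,0,0,0.833],[-1,-0.57,-0.2,0,0,0,0.833],[-1,-0.57,-0.19,0,0,0,0.833],[-1,-0.57,-0.19,0,0,0,0.833],[-1,-0.17,-0.06,0,0,0,0.25]]'
python3 -m handwheel '[[-1,0,0,0,0,0,0],[-1,0,0,0,0,0,0]]'
python3 - <<'E'
from h import *
d=get_obs()["tool_pos"][:2]-[.6153,.2884];print(np.linalg.norm(d),np.degrees(np.arctan2(-d[1],-d[0]))-74.74)
E
```

```text
clock: 7.78
tool_pos: [0.454, 0.3487, 0.3822]
orientation: [179.9, -0.0, -94.5]
force: [-5.6, 0.0, 3.6]
opening: 0.0134
gripper_force: 30.0
clock: 8.02
tool_pos: [0.4539, 0.3484, 0.3822]
orientation: [180.0, 0.0, -94.5]
force: [-5.1, 3.2, 2.0]
opening: 0.0134
gripper_force: 30.0
0.1722054014520463 -95.11324352216526
```

Handle heading is -95°, which is square for a box yaw of about -4°. Now release and rise straight up.

```bash
python3 -m handwheel '[[1,0,0,0,0,0,0],[1,0,0,0,0,0,0],[1,0,0,0,0,0,0],[1,0,0,0,0,0,0],[1,0,0,0,0,0,0]]'
python3 -m handwheel '[[1,0,0,0,0,0,0],[1,0,0,0,0,0,0],[1,0,0,0,0,0,0],[1,0,0,0,0,0,0],[1,0,0,0,0,0,0]]'
python3 -m handwheel '[[1,0,0,-0.8,0,0,0],[1,0,0,-0.9,0,0,0],[1,0,0,-0.9,0,0,0],[1,0,0,-0.9,0,0,0],[1,0,0,-0.5,0,0,0]]'
```

```text
clock: 8.65
tool_pos: [0.4544, 0.3484, 0.3822]
orientation: [-180.0, -0.0, -94.6]
force: [-0.5, 0.4, 0.2]
opening: 0.0578
gripper_force: 0.0
clock: 9.28
tool_pos: [0.4543, 0.3485, 0.3822]
orientation: [-180.0, 0.0, -94.5]
force: [-0.5, 1.6, -0.4]
opening: 0.0876
gripper_force: 0.0
clock: 9.9
tool_pos: [0.4543, 0.3485, 0.4834]
orientation: [-180.0, 0.1, -94.6]
force: [0.7, -0.7, -0.4]
opening: 0.0876
gripper_force: 0.0
```

```bash
python3 -m handwheel '[[1,1,0,0,0,0,0],[1,1,0,0,0,0,0],[1,1,0,0,0,0,0],[1,1,0,0,0,0,0],[1,1,0,0,0,0,0]]'
python3 -m handwheel '[[1,1,0,0,0,0,0],[1,1,0,0,0,0,0],[1,1,0,0,0,0,0],[1,1,0,0,0,0,0],[1,1,0,0,0,0,0]]'
python3 -m handwheel '[[1,1,0,0,0,0,0],[1,1,0,0,0,0,0],[1,1,0,0,0,0,0],[1,0,0,0,0,0,0],[1,0,0,0,0,0,0]]'
python3 - <<'E'
from h import *
T=snapshot("top");cv2.imwrite("pics/t3.png",T["color"][:,:,::-1])
m=blue(T);n,l,st,c=cv2.connectedComponentsWithStats(m)
for i in range(1,n):
    if st[i,4]>8 and 100<c[i][0]<300: print(st[i],c[i],onz(T,c[i],.244))
E
```

```text
clock: 10.52
tool_pos: [0.4441, 0.2219, 0.4822]
orientation: [-180.0, 0.0, -94.6]
force: [0.4, 0.5, -0.8]
opening: 0.0878
gripper_force: 0.0
clock: 11.15
tool_pos: [0.4342, 0.0976, 0.4822]
orientation: [-180.0, 0.0, -94.6]
force: [0.5, -0.7, -0.0]
opening: 0.0877
gripper_force: 0.0
clock: 11.78
tool_pos: [0.4284, 0.0241, 0.4822]
orientation: [-180.0, 0.0, -94.6]
force: [0.1, 1.0, 0.0]
opening: 0.0876
gripper_force: 0.0
[135 283   7   6  32] [137.5625 285.4375] [0.45134668 0.34273756 0.244     ]
```

View pics/t3.png

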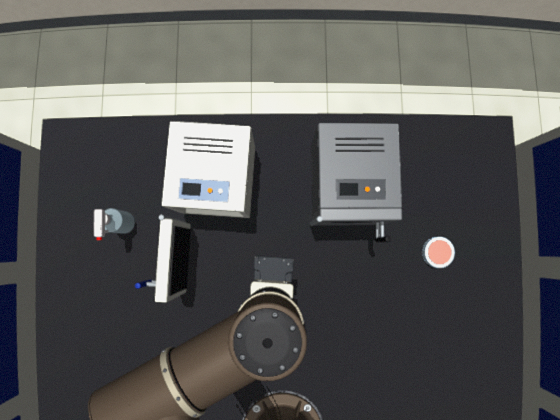

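The door stands open and parallel to the box sides, its left edge running from (162,222) to (156,300). The cooler is still shut, and the bottle at (115,222) and dishes at (440,252) haven't moved. The gripper is clear, so I'll hand in.

```bash
python3 -c "
from plant import *
print(close_job())"
```

```text
the job is handed in; nothing more can be done
None
```

The incubator door stands open about square to its front and has been released; in the last picture the cooler was shut and the bottle and dishes had not moved, and the job was handed in at about 12 s.

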